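# Store the check weights, secure the drawer, switch on the dryer at its lock toggle

### The job

Stand every brass weight from the worktop in the open drawer of the white dry-storage cabinet, push the drawer fully home, and then turn the turnbutton on the cabinet's front a quarter turn so that it lies level across the drawer front. Last, switch the dryer on at the grey switch box: pull the locking toggle's bat straight out along its own length, tip it over to the other side while it is out, and let it sink back so that it locks there. Leave the jar, the timer and the glass dish alone.

Things in the scene. Friction and masses are not known exactly. Their poses are not given: they have to be found in the camera images.
- weight_0: Brass check weight: a squat round weight 34 mm in diameter, 23 mm high, with a short knob on top (the upper part narrows towards it; the lower 14 mm or so are full width), about 0.12 kg. Standing on the worktop. Origin: centre of its underside; z up. All weights are alike; of the four 2 to 4 are present (None: absent).
- weight_1: Brass check weight: a squat round weight 34 mm in diameter, 23 mm high, with a short knob on top (the upper part narrows towards it; the lower 14 mm or so are full width), about 0.12 kg. Standing on the worktop. Origin: centre of its underside; z up. All weights are alike; of the four 2 to 4 are present (None: absent).
- weight_2: Brass check weight: a squat round weight 34 mm in diameter, 23 mm high, with a short knob on top (the upper part narrows towards it; the lower 14 mm or so are full width), about 0.12 kg. Standing on the worktop. Origin: centre of its underside; z up. All weights are alike; of the four 2 to 4 are present (None: absent).
- weight_3: Brass check weight: a squat round weight 34 mm in diameter, 23 mm high, with a short knob on top (the upper part narrows towards it; the lower 14 mm or so are full width), about 0.12 kg. Standing on the worktop. Origin: centre of its underside; z up. All weights are alike; of the four 2 to 4 are present (None: absent).
- unit: White dry-storage cabinet fixed on the worktop, 165 mm deep (x) x 244 mm wide (y) x 68 mm high. Origin: centre of its underside; its front faces its own -x (towards the robot) and lies at x = -82.5 mm, +y is its left as the robot sees it. The drawer slides out along the cabinet's -x. The inside of the roof is 60 mm above the worktop.
- drawer (a joint): How far the drawer stands out of the cabinet, m: 0 = shut, 0.15 = fully out. Starts 0.13 to 0.15. Slides stiffly (2 N plus 6 N per m/s) and stays where it is left.
- drawer_in (a point): Centre of the drawer's inner floor (12 mm above the worktop), axes as the cabinet's; moves with the drawer. The inside is 135 mm (x) x 190 mm (y); side and rear walls are 5 mm thick and rise 20 mm above the floor; the front panel is 8 mm thick, 202 mm wide and rises 44 mm above the floor. Room for four weights in two rows of two, at about x = +-31 mm and y = +-42 mm from here.
- drawer_handle (a point): Middle of the drawer's bar handle: a level bar 8 mm thick and 56 mm long along y, 30 mm to the right (-y) of the drawer's middle, 25 mm in front of the drawer's front panel, 36 mm above the worktop. Moves with the drawer.
- turnbutton (a joint): Angle of the turnbutton, rad: 0 = upright (drawer free), grows as its upper end is turned towards the cabinet's -y, i.e. down over the drawer front; 1.57 = level across the drawer front; stop at 1.6. Starts between -0.25 and 0.2. Stiff (0.06 N m), stays where it is left.
- turnbutton_knob (a point): Middle of the turnbutton's black knob: a peg 12 mm in diameter and 24 mm long, pointing to the cabinet's -x (towards the robot), 36 mm from the pivot. The turnbutton is a flat steel bar, 16 mm wide and 8 mm thick, 44 mm from pivot to tip, which lies behind the knob.
- turnbutton_pivot (a point): Point on the turnbutton's pivot axis (the axis runs along the cabinet's x), level with the middle of the knob's length; on the left front post of the cabinet, 36 mm above the worktop. Axes as the cabinet's.
- switch_box: Grey switch box fixed on the worktop, 120 (x) x 100 (y) x 50 mm high, a steel plate on top. Origin: centre of its underside. The toggle tips in the box's x-z plane. Two small steel cheeks (21 mm apart, up to 28 mm above the pivot, 14 mm long in x at their high middle) stand beside the toggle; a cross pin on the bat catches against their high middle unless the bat is pulled out.
- toggle (a joint): Tip angle of the toggle, rad: -0.5 = leaning to the box's -x (off, the start), 0 = upright, +0.5 = leaning to the box's +x (on). It turns with little friction, but is locked between -0.5 and about -0.39 (or 0.39 and 0.5) unless the bat is pulled out by 8 mm or more.
- bat (a joint): How far the bat is pulled out along its own length, m: 0 = in (locked), 0.012 = fully out. A spring pulls it in with 4 N at 0 and 9 N fully out.
- bat_grip (a point): Middle of the bat's black head, a cylinder 16 mm in diameter and 30 mm long along the bat's length (z). The point lies 62 mm from the pivot when the bat is in; its z points outward along the bat, y along the tipping axis.
- toggle_pivot (a point): Centre of the toggle's tipping axis, 53 mm above the worktop; the axis runs along the box's y. Axes as the box's.
- melt_gun_2: Obstacle: tall black glue gun on its stand, fixed behind the middle of the work. Gun and stand rise to about 0.4 m, between the cabinet and the switch box, from about x = 0.58 m backwards; carry things across in front of it, nearer to the robot.
- jar: Bystander: white screw-top jar, 59 mm in diameter, 72 mm tall. Origin: centre of its underside.
- timer: Bystander: pale grey wedge-shaped bench timer, 70 x 59 x 33 mm. Origin: centre of its underside.
- petri_dish: Bystander: small round glass dish with a resin drop, 60 mm in diameter, 12 mm high. Origin: centre of its underside.
Things that resemble listed ones, but are neither listed nor needed, are in the scene too. What is shaped like the weight_2 but orange or turquoise is not meant.

How it is judged:
On the way, in this order (a step that is already met when the one before it is completed fails the run):
1. every weight present stands upright on the drawer's floor, let go (x of weight_0 in the frame of drawer_in between -0.055 and 0.055 m and y of weight_0 in the frame of drawer_in between -0.085 and 0.085 m and z of weight_0 in the frame of drawer_in between -0.008 and 0.008 m and angle between each of weight_0, weight_1, weight_2, weight_3's own z axis and vertical below 0.15 rad and x of weight_1 in the frame of drawer_in between -0.055 and 0.055 m and y of weight_1 in the frame of drawer_in between -0.085 and 0.085 m and z of weight_1 in the frame of drawer_in between -0.008 and 0.008 m and x of weight_2 in the frame of drawer_in between -0.055 and 0.055 m and y of weight_2 in the frame of drawer_in between -0.085 and 0.085 m and z of weight_2 in the frame of drawer_in between -0.008 and 0.008 m and x of weight_3 in the frame of drawer_in between -0.055 and 0.055 m and y of weight_3 in the frame of drawer_in between -0.085 and 0.085 m and z of weight_3 in the frame of drawer_in between -0.008 and 0.008 m and linear speed of each of weight_0, weight_1, weight_2, weight_3 below 0.03 m/s and contact force between each of weight_0, weight_1, weight_2, weight_3 and the fingers below 0.1 N), for 0.2 s.
2. the drawer is pushed fully home (value of joint drawer below 0.006 m), for 0.2 s.
3. the turnbutton lies across the drawer front (value of joint turnbutton above 1.4 rad), for 0.2 s.
4. the toggle's bat is pulled out (value of joint bat above 0.007 m), for 0.05 s.
5. the toggle is tipped over to the on side and its bat is back in (value of joint toggle above 0.38 rad and value of joint bat below 0.003 m), for 0.2 s.
At the end, for the whole second after the job is handed in: Every weight present stands on the drawer's floor (upright within 0.15 rad), the drawer is shut within 6 mm, the turnbutton is turned to more than 1.4 rad, the toggle is over at more than 0.38 rad with its bat in (less than 3 mm out) (all of step 5 and x of weight_0 in the frame of drawer_in between -0.055 and 0.055 m and y of weight_0 in the frame of drawer_in between -0.085 and 0.085 m and z of weight_0 in the frame of drawer_in between -0.008 and 0.008 m and angle between each of weight_0, weight_1, weight_2, weight_3's own z axis and vertical below 0.15 rad and x of weight_1 in the frame of drawer_in between -0.055 and 0.055 m and y of weight_1 in the frame of drawer_in between -0.085 and 0.085 m and z of weight_1 in the frame of drawer_in between -0.008 and 0.008 m and x of weight_2 in the frame of drawer_in between -0.055 and 0.055 m and y of weight_2 in the frame of drawer_in between -0.085 and 0.085 m and z of weight_2 in the frame of drawer_in between -0.008 and 0.008 m and x of weight_3 in the frame of drawer_in between -0.055 and 0.055 m and y of weight_3 in the frame of drawer_in between -0.085 and 0.085 m and z of weight_3 in the frame of drawer_in between -0.008 and 0.008 m and linear speed of each of weight_0, weight_1, weight_2, weight_3 below 0.03 m/s and value of joint drawer below 0.006 m and value of joint turnbutton above 1.4 rad); the robot touches nothing.
It fails at once if a bystander (jar, timer, glass dish) is moved more than 30 mm (distance of any of jar, timer, petri_dish from where it was at the start of the episode above 0.03 m).
Of weight_0, weight_1, weight_2, weight_3 only 2 to 4 are there at a start; the rules pass over those that are not, and their reading is None.
At some moment in a run one of weight_0, weight_1, weight_2, weight_3 may be knocked a few centimetres aside while the robot is not near it.
It also fails if it takes over 210 s, if anything falls off the work surface, if the arm or the gripper's body presses on something with over 40 N, if the wrist force passes 120 N, or if a joint passes its speed limit or range.

### The arm

A 6-joint arm with a two-finger parallel gripper is mounted at the origin on a cart in front of the work surface, level with it; the furniture and walls round the work are solid. World frame = base frame: x ahead of the robot, y to its left, z up, the work surface at z = 0. Lengths are in m, angles in rad, forces in N, time in s.
With the tool pointing down it reaches from about 0.3 to 0.825 m from the base axis. Payload 5.4 kg.
Tool frame: the origin (TCP) lies between the finger pads; the fingertips stand 19 mm ahead of it and the grasp point (between the pads) is the TCP; z points along the fingers, y is the line along which they close (so a half turn about z gives the same grasp; the last joint's range is limited). The gripper opens to 92 mm and grips with 3 to 60 N. Pads are 20 mm wide; open, the fingers measure 128 mm over their backs; the gripper's body (75 mm by 189 mm) begins 69 mm behind the grasp point.
Start: joints at [0.979, 0.158, 1.597, -0, 1.386, -0.21], TCP at [0.214, 0.534, 0.212] pointing down, gripper open.
Joint ranges: [-2.91, 2.91], [-0.94, 2.29], [0.18, 2.7], [-1.29, 4.43], [0.17, 2.64], [-3, 3]. Speed limits (rad/s): [2.57, 2.57, 3.14, 3.14, 3.14, 3.14].

### API

Orientations are given as a unit quaternion [w, x, y, z].
In Python, from rig import * gives the robot as it stands. Calls block until the motion is done:
- goto(position, orientation): joint-space move of the TCP to a pose.
- move_l(position, orientation=None, speed=0.15, force_limit=None): straight line of the TCP; orientation=None keeps the orientation; speed is the mean speed in m/s. With force_limit (N) it stops when the force on the tool has changed by that much, and returns True; else False.
- movej(angles): joint-space move.
- set_gripper(opening): opening from 0.0 (shut) to 1.0 (fully open); the grip force is fixed at half the most; returns when the fingers have stopped.
- dwell(seconds).
- ik(position, orientation): joint angles nearest the present ones, or None.
- snapshot(name): name is "scene" or "side" or "wrist"; returns (picture, depth): 400x640x3 uint8, red, green, blue; 400x640 float32, m along the optical axis (not along the pixel's ray), 0 where there is no reading.
- camera_model(name): a dict with "fx", "fy", "cx", "cy" (pixels), "position" and "attitude" of the camera in the world. Camera axes: x right, y down, z forward; pixel columns grow to the right and rows downward; lengths in m; the calibration is good to about 2 mm. The wrist camera is an equidistant fisheye: a pixel r from the principal point sees the ray r / f radians off the axis. A picture is of the moment at which its call begins: read the wrist's pose just before it. camera_model takes no time and is no camera call; for the wrist camera it gives the pose at the moment of the call.
A pose or a line that the arm cannot do raises Unreachable and nothing moves.
- job_done(): hands the job in; it is judged then, once.
Readings, each from a call of its own:
- read_time(): time.
- read_qpos(): joint angles.
- read_qvel(): joint speeds.
- read_effort(): joint torques, N m.
- read_position(): TCP position.
- read_orientation(): TCP orientation.
- read_force(): force on the tool from outside, world axes, zero at the start.
- read_moment(): the same for the moment, N m.
- read_gripper_width(): opening from 0.0 (shut) to 1.0 (fully open).
- read_gripper_force(): force on a finger pad.
Only numpy, scipy, OpenCV 4.12 (cv2) and the standard library are available. Lean on these libraries where they do the work, as an engineer would, in place of code of your own. Each camera call takes 0.05 s, during which the arm holds its last target. There are 200 camera calls.

## Working session

There is one attempt and no reset: what is moved stays moved. The work goes in short steps, each a Python script; the robot and the scene stay as the last script left them, time stands still between calls to the robot, and variables do not carry over. Pictures are saved under pics/ and viewed, at most 14 in all, crops included, and the job is handed in when it is done.

```bash
mkdir -p pics; ls; cat > h.py <<'E'
from rig import *
import numpy as np, cv2
from scipy.spatial.transform import Rotation as R
def rot(q): return R.from_quat([q[1],q[2],q[3],q[0]])
def cam(n):
    c=camera_model(n); a=np.array(c['attitude'],float)
    Rm=a if a.shape==(3,3) else rot(a).as_matrix()
    return c,Rm,np.array(c['position'])
def save(n,img): cv2.imwrite('pics/'+n+'.png',img[:,:,::-1])
E
python3 - <<'E'
from h import *
for n in ('scene','side'):
    p,d=snapshot(n); save(n,p); np.savez(n,p=p,d=d); print(n,camera_model(n))
print(camera_model('wrist')); print(read_position(),read_orientation())
E
```

```text
pics
scene {'fx': 386.8309947763495, 'fy': 386.8309947763495, 'cx': 321.1872496917832, 'cy': 199.1032756703516, 'position': array([0.13096273, 0.86451576, 0.54729415]), 'attitude': array([ 0.13384133, -0.21815602,  0.82007235, -0.5118357 ])}
side {'fx': 409.2638721127013, 'fy': 409.2638721127013, 'cx': 318.1095788211115, 'cy': 194.06487190734956, 'position': array([0.38898728, 1.01471511, 0.64455383]), 'attitude': array([ 0.05586904, -0.07563962,  0.86173546, -0.49856724])}
{'fx': 309.70691628693146, 'fy': 309.70691628693146, 'cx': 317.26533990973684, 'cy': 201.36365021916285, 'position': array([0.14854659, 0.55805448, 0.38490434]), 'attitude': array([0.10555252, 0.82142728, 0.55613801, 0.06947232])}
[0.21391785 0.53311596 0.2112964 ] [-3.48414988e-04  1.89732985e-01  9.81835348e-01 -7.89402845e-04]
```

View pics/scene.png

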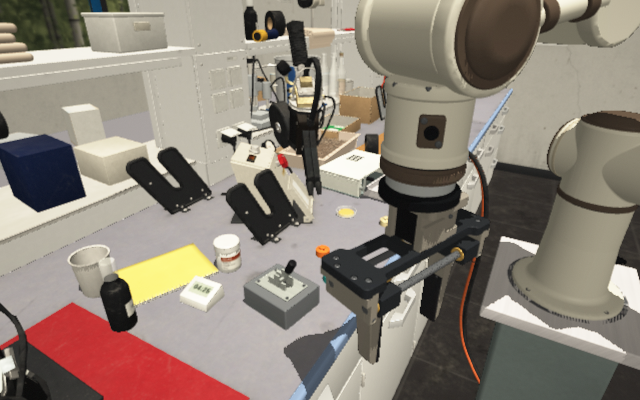

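View pics/side.png

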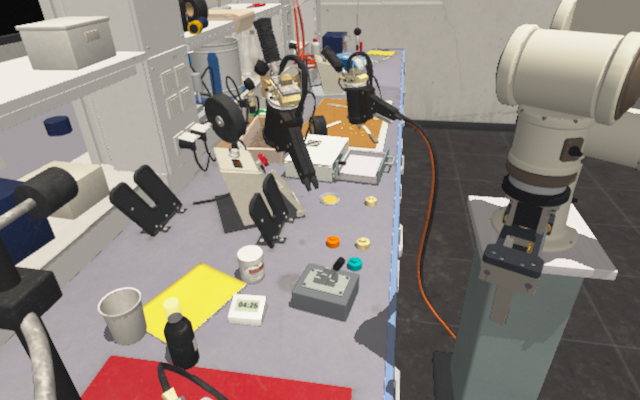

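The side view shows the cabinet at about (330,155), its open drawer at (360,165), and brass weights at (371,201) and (362,243). It also shows the orange decoy at (333,242), the turquoise decoy at (355,264), the dish at (330,199), the switch box at (326,290) with the bat head at (339,264), the jar at (250,263) and the timer at (247,309).

```bash
cat >> h.py <<'E'
def depthpts(n,p,d,c=None):
    c,Rm,t=cam(n) if c is None else c
    v,u=np.mgrid[:400,:640].astype(float)
    x=(u-c['cx'])/c['fx']; y=(v-c['cy'])/c['fy']
    if n=='wrist':
        r=np.hypot(x,y)+1e-9; s=np.tan(np.minimum(r,1.4))/r; x,y=x*s,y*s
    return (np.stack([x,y,np.ones_like(x)],-1)*d[...,None])@Rm.T+t
def ray(n,u,v,z,c=None):
    c,Rm,t=cam(n) if c is None else c
    x=(u-c['cx'])/c['fx']; y=(v-c['cy'])/c['fy']; w=np.array([x,y,1.])
    if n=='wrist':
        r=np.hypot(x,y)+1e-9; w=np.array([np.sin(r)*x/r,np.sin(r)*y/r,np.cos(r)])
    w=Rm@w; return t+w*(z-t[2])/w[2]
E
python3 - <<'E'
from h import *
f=np.load('side.npz');P=depthpts('side',f['p'],f['d'])
for n,(u,v) in dict(w1=(371,201),w2=(362,243),or_=(333,242),tq=(355,264),dish=(330,199),bat=(339,264),box=(310,290),jar=(250,250),timer=(247,300),cab=(320,155),drawer=(360,165),dcorner=(388,165),tab=(400,200)).items(): print(n,P[v,u].round(3),ray('side',u,v,0.015).round(3),f['p'][v,u])
E
```

```text
w1 [ 0.442 -0.044  0.016] [ 0.442 -0.047  0.015] [244 234 175]
w2 [0.449 0.169 0.017] [0.449 0.166 0.015] [242 230 168]
or_ [0.523 0.175 0.016] [0.523 0.174 0.015] [247 156  10]
tq [0.457 0.255 0.017] [0.458 0.252 0.015] [ 10 215 205]
dish [ 0.568 -0.056  0.005] [ 0.565 -0.04   0.015] [242 216  94]
bat [0.479 0.375 0.112] [0.495 0.258 0.015] [34 35 36]
box [0.537 0.391 0.049] [0.545 0.356 0.015] [143 146 145]
jar [0.694 0.308 0.07 ] [0.723 0.24  0.015] [243 241 234]
timer [0.665 0.423 0.031] [0.672 0.408 0.015] [221 225 199]
cab [ 0.633 -0.243  0.065] [ 0.654 -0.352  0.015] [244 243 236]
drawer [ 0.5   -0.296  0.011] [ 0.499 -0.288  0.015] [240 236 233]
dcorner [ 0.403 -0.332  0.001] [ 0.402 -0.302  0.015] [138 133 133]
tab [ 0.344 -0.522 -0.251] [ 0.357 -0.066  0.015] [147 144 138]
```

```bash
cat >> h.py <<'E'
def down(yaw):
    "tool z down, tool y at heading yaw"
    M=np.array([[np.sin(yaw),np.cos(yaw),0],[-np.cos(yaw),np.sin(yaw),0],[0,0,-1]]).T
    M=np.column_stack([[np.sin(yaw),-np.cos(yaw),0],[np.cos(yaw),np.sin(yaw),0],[0,0,-1]])
    q=R.from_matrix(M).as_quat(); return [q[3],q[0],q[1],q[2]]
def wsnap(name):
    c=cam('wrist'); p,d=snapshot('wrist'); save(name,p)
    P=depthpts('wrist',p,d,c); np.savez(name,p=p,d=d,P=P); return c,p,d,P
E
python3 - <<'E'
from h import *
from itertools import product
print('tool y yaw now', np.degrees(np.arctan2(*rot(read_orientation()).as_matrix()[[1,0],1])))
for yaw in (-90,0,90,180):
    for pos in ((.4,.2,.35),(.4,-.2,.38)): print(yaw,pos,np.round(ik(pos,down(np.radians(yaw))),2) if ik(pos,down(np.radians(yaw))) is not None else None)
E
```

```text
tool y yaw now 68.12560644357036Traceback (most recent call last):
  File "<stdin>", line 5, in <module>
  File "h.py", line 27, in down
    q=R.from_matrix(M).as_quat(); return [q[3],q[0],q[1],q[2]]
      ~~~~~~~~~~~~~^^^
  File "scipy/spatial/transform/_rotation.pyx", line 1143, in scipy.spatial.transform._rotation.Rotation.from_matrix
ValueError: Non-positive determinant (left-handed or null coordinate frame) in rotation matrix 0: [[-1.000000e+00  6.123234e-17  0.000000e+00]
 [-6.123234e-17 -1.000000e+00  0.000000e+00]
 [ 0.000000e+00  0.000000e+00 -1.000000e+00]].
```

```bash
python3 - <<'E'
s=open('h.py').read()
import re
s=re.sub(r"    M=np.array\(\[\[np.sin.*\n","",s).replace("[np.sin(yaw),-np.cos(yaw),0]","[-np.sin(yaw),np.cos(yaw),0]")
open('h.py','w').write(s)
E
python3 - <<'E'
from h import *
for yaw in (-90,0,90,180):
    for pos in ((.4,.2,.35),(.4,-.2,.38)):
        j=ik(pos,down(np.radians(yaw))); print(yaw,pos,None if j is None else np.round(j,2))
goto([.38,.17,.36],down(0.4)); wsnap('wA')
goto([.38,-.17,.36],down(-0.2)); wsnap('wB')
print(read_time())
E
```

```text
-90 (0.4, 0.2, 0.35) [ 0.19 -0.24  1.71 -0.    1.67  1.76]
-90 (0.4, -0.2, 0.38) [-0.74 -0.23  1.65 -0.    1.72  0.84]
0 (0.4, 0.2, 0.35) [ 0.19 -0.24  1.71 -0.    1.67  0.19]
0 (0.4, -0.2, 0.38) [-0.74 -0.23  1.65 -0.    1.72 -0.74]
90 (0.4, 0.2, 0.35) [ 0.19 -0.24  1.71 -0.    1.67 -1.38]
90 (0.4, -0.2, 0.38) [-0.74 -0.23  1.65 -0.    1.72 -2.31]
180 (0.4, 0.2, 0.35) [ 0.19 -0.24  1.71 -0.    1.67 -2.95]
180 (0.4, -0.2, 0.38) [-0.74 -0.23  1.65 -0.    1.72  2.41]
3.05
```

View pics/wB.png

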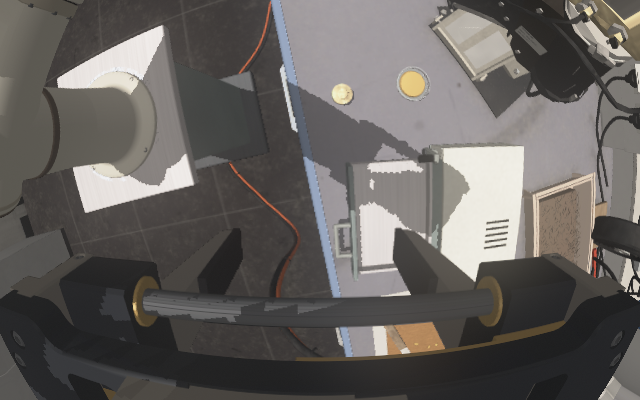

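View pics/wA.png

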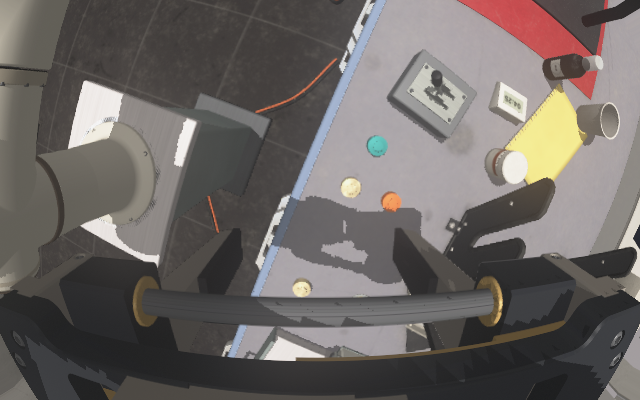

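wB shows a brass weight at (342,93), the dish at (413,83), the cabinet roof at (480,195), the drawer at (395,215), its handle at (345,240) and the turnbutton near (430,155). wA shows brass weights at (350,187) and (302,289, the same one as in wB), the decoys at (377,146) and (392,202), and the switch box at (435,92) with its bat near (437,78).

```bash
python3 - <<'E'
from h import *
def rect(P,z0,z1,lo,hi):
    m=(P[...,2]>z0)&(P[...,2]<z1)&(P[...,:2]>lo).all(-1)&(P[...,:2]<hi).all(-1)
    q=(P[m][:,:2]*1000).astype(np.float32); r=cv2.minAreaRect(q); return len(q),P[m][:,2].mean().round(4),np.round(r[0],1),np.round(r[1],1),round(r[2],2),np.round(cv2.boxPoints(r),0).tolist()
B=np.load('wB.npz');A=np.load('wA.npz')
print('roof',rect(B['P'],.064,.074,[.45,-.45],[.75,-.1]))
print('panel',rect(B['P'],.050,.0595,[.35,-.45],[.46,-.1]))
print('handle',rect(B['P'],.030,.045,[.33,-.40],[.45,-.15]))
print('box',rect(A['P'],.047,.056,[.4,.25],[.65,.5]))
for nm,D in (('A',A),('B',B)):
    P=D['P'];hsv=cv2.cvtColor(D['p'],cv2.COLOR_RGB2HSV)
    m=(cv2.inRange(hsv,(18,40,120),(32,255,255))>0)&(P[...,2]>.003)&(P[...,2]<.035)&(P[...,0]>.3)
    n,l,s,ce=cv2.connectedComponentsWithStats(m.astype(np.uint8))
    for i in range(1,n):
        if s[i,4]>60: print(nm,s[i],ce[i].round(),np.median(P[l==i],0).round(4),rect(np.where((l==i)[...,None],P,9),.0,.03,[0,-1],[1,1])[2:4])
P=A['P'];m=(P[...,2]>.075)&(P[...,2]<.16)&(P[...,0]>.4)&(P[...,0]<.65)&(P[...,1]>.3)&(P[...,1]<.46)
q=P[m];print('bat',len(q),q.min(0).round(3),q.max(0).round(3))
for a in np.arange(.075,.14,.006):
    k=q[(q[:,2]>=a)&(q[:,2]<a+.006)]; 
    if len(k): print(a.round(3),len(k),k.mean(0).round(4))
P=B['P'];m=(P[...,2]>.069)&(P[...,2]<.11)&(P[...,0]>.4)&(P[...,0]<.56)&(P[...,1]>-.3)&(P[...,1]<-.12)
q=P[m];print('tb',len(q),q.min(0).round(4) if len(q) else 0,q.max(0).round(4) if len(q) else 0,q.mean(0))
E
python3 - <<'E'
import cv2
a=cv2.imread('pics/wB.png');cv2.imwrite('pics/c1.png',cv2.resize(a[130:290,320:540],None,fx=3.5,fy=3.5,interpolation=cv2.INTER_CUBIC))
a=cv2.imread('pics/wA.png');cv2.imwrite('pics/c2.png',cv2.resize(a[45:145,380:480],None,fx=5,fy=5,interpolation=cv2.INTER_CUBIC))
E
```

```text
roof (9207, np.float64(0.0691), array([ 629.2, -300.4]), array([243. , 208.9]), 83.69, [[512.0, -410.0], [720.0, -433.0], [746.0, -191.0], [539.0, -168.0]])
panel (578, np.float64(0.0567), array([ 419.1, -276.3]), array([201.4,  10. ]), 83.52, [[403.0, -376.0], [413.0, -377.0], [435.0, -177.0], [426.0, -176.0]])
handle (422, np.float64(0.0383), array([ 415. , -278.5]), array([ 69.6, 204. ]), 0.04, [[380.0, -177.0], [380.0, -381.0], [450.0, -381.0], [450.0, -177.0]])
box (3458, np.float64(0.0518), array([507.5, 359.3]), array([100.8, 120.6]), 80.21, [[439.0, 320.0], [558.0, 299.0], [575.0, 399.0], [457.0, 419.0]])
A [ 504   83   83  101 4176] [549. 137.] [0.7922 0.4214 0.0086] (array([800. , 418.2]), array([211.3, 151.4]))
A [341 177  20  21 262] [351. 188.] [0.4472 0.1543 0.0179] (array([446.5, 154.1]), array([32.3, 32.8]))
A [293 279  18  18 245] [301. 287.] [ 0.4421 -0.0572  0.0175] (array([442.6, -61.3]), array([33.4, 32.6]))
B [399  71  26  26 529] [412.  83.] [ 0.5675 -0.0622  0.007 ] (array([568.9, -62. ]), array([45., 47.]))
B [332  84  21  21 306] [342.  94.] [ 0.443  -0.063   0.0173] (array([442.7, -61.7]), array([33.5, 33.8]))
bat 279 [0.468 0.345 0.075] [0.515 0.374 0.125]
0.075 70 [0.5008 0.3568 0.0784]
0.081 50 [0.5044 0.3592 0.0824]
0.087 8 [0.4914 0.3581 0.089 ]
0.093 3 [0.4839 0.3587 0.0963]
0.099 16 [0.4858 0.3574 0.102 ]
0.105 22 [0.4824 0.3588 0.1083]
0.111 16 [0.4785 0.3592 0.1143]
0.117 82 [0.4738 0.3636 0.1203]
0.123 12 [0.4778 0.3642 0.1237]
tb 110 [ 0.5367 -0.1903  0.0693] [ 0.5599 -0.1778  0.0802] [ 0.54753361 -0.18360895  0.07713333]
```

View pics/c1.png

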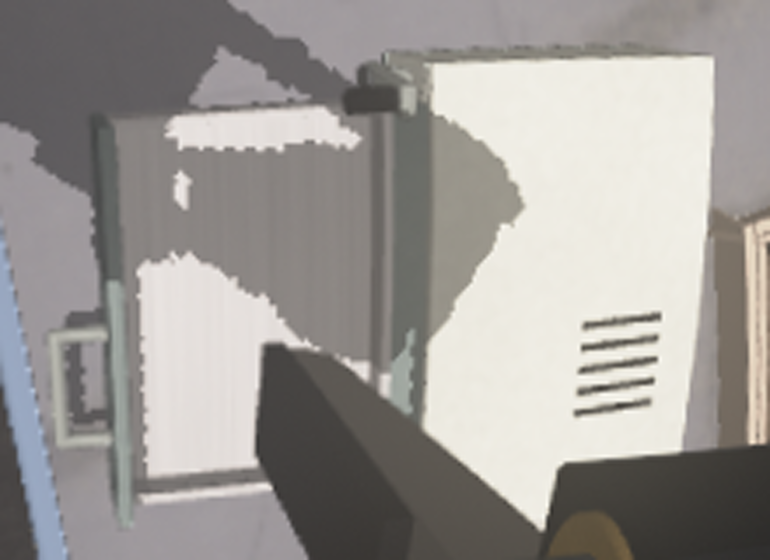

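View pics/c2.png

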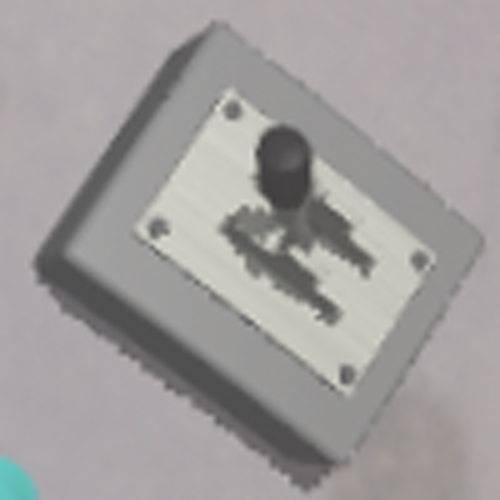

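c1 confirms the drawer is empty. The turnbutton stands near upright with its knob at about (370,98), and the handle is at (78,385). c2 shows the bat head at (285,165), leaning to the upper left, with the cheek slots at (290,255).

Now I'll pick and place the weights.

```bash
cat >> h.py <<'E'
CAB=np.array([.651,-.3028]); CY=np.radians(-6.4); cx=np.array([np.cos(CY),np.sin(CY)]); cy=np.array([-np.sin(CY),np.cos(CY)])
DIN=CAB-.1619*cx
def cab(x,y): return CAB+x*cx+y*cy
Q=down(np.radians(-96.4))
def brass(P,p):
    hsv=cv2.cvtColor(p,cv2.COLOR_RGB2HSV); out=[]
    m=(cv2.inRange(hsv,(18,40,120),(32,255,255))>0)&(P[...,2]>.003)&(P[...,2]<.045)&(P[...,0]>.3)&(P[...,0]<.75)
    n,l,s,ce=cv2.connectedComponentsWithStats(m.astype(np.uint8))
    for i in range(1,n):
        if s[i,4]>100:
            r=cv2.minAreaRect((P[l==i][:,:2]*1000).astype(np.float32)); out.append((np.array(r[0])/1000,np.round(r[1],1),np.percentile(P[l==i][:,2],98).round(3)))
    return out
def pick(x,y,nm):
    goto([x,y,.16],Q); c,p,d,P=wsnap(nm); b=brass(P,p); print('seen',b,'tcp',read_position().round(4))
    b=[k for k in b if np.hypot(*(k[0]-[x,y]))<.045 and 27<k[1].mean()<40]
    if not b: return False
    w=min(b,key=lambda k:np.hypot(*(k[0]-[x,y])))[0]; set_gripper(.65)
    move_l([*w,.06],Q); hit=move_l([*w,.0215],Q,speed=.06,force_limit=8); set_gripper(0)
    print('grip',hit,read_position().round(4),read_gripper_width(),read_gripper_force())
    move_l([*w,.16],Q); return read_gripper_width()>.2
def place(dx,dy):
    t=DIN+dx*cx+dy*cy; goto([*t,.16],Q); move_l([*t,.06],Q)
    print('down',move_l([*t,.030],Q,speed=.03,force_limit=4),read_position().round(4))
    set_gripper(.62); move_l([*t,.16],Q)
E
python3 - <<'E'
from h import *
if pick(.443,-.0615,'p1'): place(-.012,-.040)
print(read_time())
E
```

```text
seen [(array([ 0.57088177, -0.06179267]), array([45. , 45.9]), np.float64(0.009)), (array([ 0.44348096, -0.06199632]), array([32.7, 32.2]), np.float64(0.024)), (array([0.44736368, 0.15472836]), array([32.7, 33.6]), np.float64(0.024))] tcp [ 0.4434 -0.0617  0.1606]
grip False [ 0.4435 -0.062   0.0215] 0.007395119553964684 0.0
8.9417
```

```bash
python3 - <<'E'
from h import *
c,p,d,P=wsnap('p1b'); print(brass(P,p),read_gripper_width(),read_position(),rot(read_orientation()).as_matrix().round(2))
E
```

```text
[(array([ 0.57063306, -0.06180582]), array([46.2, 45.5]), np.float64(0.009)), (array([ 0.44335272, -0.0619109 ]), array([32.8, 32.5]), np.float64(0.025)), (array([0.44734229, 0.15443607]), array([33.2, 32.8]), np.float64(0.024))] 0.008329774371460963 [ 0.44267319 -0.0616597   0.15879642] [[ 0.99 -0.11 -0.  ]
 [-0.11 -0.99  0.  ]
 [-0.   -0.   -1.  ]]
```

View pics/p1b.png

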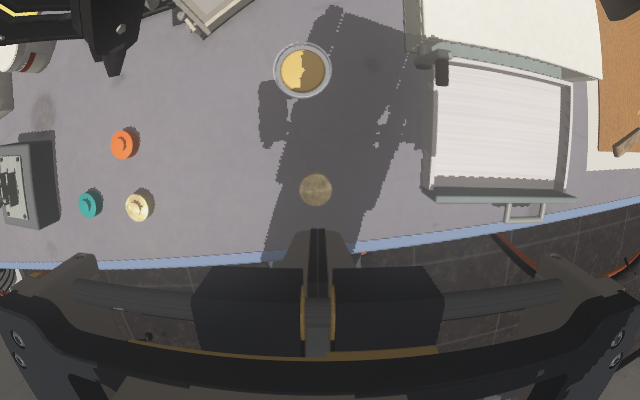

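```bash
python3 - <<'E'
from h import *
D=np.load('p1b.npz');P=D['P']
c,Rm,t=cam('wrist'); print(t,Rm.round(3).tolist())
def proj(X):
    w=Rm.T@(np.array(X)-t); th=np.arctan2(np.hypot(w[0],w[1]),w[2]); k=th*c['fx']/np.hypot(w[0],w[1]); return c['cx']+k*w[0],c['cy']+k*w[1]
p=read_position(); print('tip px',proj(p-[0,0,.019]),'tcp px',proj(p),'weight px',proj([.4434,-.0619,.023]))
for v in range(222,300,6): print(v,P[v,318].round(3),D['d'][v,318].round(3))
f=np.load('side.npz');S=depthpts('side',f['p'],f['d']); print(brass(S,f['p']))
f=np.load('scene.npz');S=depthpts('scene',f['p'],f['d']); print(brass(S,f['p']))
E
```

```text
[ 0.51275976 -0.07119591  0.33217736] [[-0.111, -0.961, -0.252], [-0.994, 0.107, 0.027], [0.001, 0.254, -0.967]]
tip px (np.float64(314.40450824983344), np.float64(231.0102440711251)) tcp px (np.float64(314.15692360200404), np.float64(241.85392175213173)) weight px (np.float64(315.47408384548766), np.float64(190.84379608113468))
222 [ 0.403 -0.06   0.001] 0.348
228 [ 0.395 -0.059  0.001] 0.35
234 [ 0.452 -0.065  0.171] 0.171
240 [ 0.452 -0.065  0.181] 0.162
246 [ 0.452 -0.065  0.188] 0.155
252 [ 0.452 -0.065  0.196] 0.147
258 [ 0.452 -0.065  0.203] 0.141
264 [ 0.452 -0.065  0.209] 0.135
270 [ 0.452 -0.065  0.215] 0.129
276 [ 0.453 -0.065  0.222] 0.122
282 [ 0.452 -0.065  0.225] 0.119
288 [ 0.45  -0.065  0.226] 0.119
294 [ 0.447 -0.064  0.226] 0.12
[(array([0.44733746, 0.1612989 ]), array([30.7, 33.7]), np.float64(0.022)), (array([0.72313867, 0.41051025]), array([165. ,  53.6]), np.float64(0.009))]
[(array([ 0.68444879, -0.01706497]), array([ 42.3, 184.3]), np.float64(0.045)), (array([ 0.57061426, -0.05670832]), array([46.7, 58.2]), np.float64(0.011)), (array([0.72312451, 0.40682932]), array([154. ,  53.5]), np.float64(0.01))]
```

```bash
python3 - <<'E'
from h import *
for n,tz in (('p1',.1606),('p1b',.1588),('wB',.36),('wA',.36)):
    D=np.load(n+'.npz');P=D['P']; q=np.load(n+'.npz')
    xy=dict(p1=(.4434,-.0617),p1b=(.4427,-.0617),wB=(.38,-.17),wA=(.38,.17))[n]
    m=(np.hypot(P[...,0]-xy[0],P[...,1]-xy[1])<.09)&(P[...,2]>tz-.06)&(P[...,2]<tz+.06)&(D['d']>0)
    z=P[m][:,2]-tz; v,u=np.where(m); i=np.argsort(z)[:5]
    print(n,m.sum(),np.percentile(z,[0,1,5,20]).round(4),[(u[k],v[k],(P[v[k],u[k]]-[*xy,tz]).round(3).tolist()) for k in i])
E
```

```text
p1 4410 [0.0025 0.0045 0.0081 0.0201] [(np.int64(242), np.int64(248), [0.001, 0.044, 0.002]), (np.int64(403), np.int64(229), [0.003, -0.054, 0.003]), (np.int64(394), np.int64(232), [0.002, -0.048, 0.003]), (np.int64(228), np.int64(229), [0.014, 0.051, 0.003]), (np.int64(402), np.int64(229), [0.003, -0.053, 0.003])]
p1b 2413 [0.0024 0.0052 0.0088 0.0211] [(np.int64(330), np.int64(230), [0.007, -0.01, 0.002]), (np.int64(304), np.int64(230), [0.009, 0.005, 0.003]), (np.int64(325), np.int64(230), [0.008, -0.007, 0.003]), (np.int64(306), np.int64(230), [0.009, 0.004, 0.004]), (np.int64(326), np.int64(230), [0.008, -0.008, 0.004])]
wB 4401 [0.0022 0.0047 0.0083 0.0204] [(np.int64(228), np.int64(229), [-0.051, 0.018, 0.002]), (np.int64(393), np.int64(248), [0.045, -0.013, 0.003]), (np.int64(394), np.int64(234), [0.046, -0.004, 0.003]), (np.int64(405), np.int64(229), [0.054, -0.003, 0.003]), (np.int64(406), np.int64(229), [0.054, -0.003, 0.003])]
wA 4447 [0.0018 0.0039 0.0078 0.0201] [(np.int64(406), np.int64(229), [0.045, 0.028, 0.002]), (np.int64(394), np.int64(231), [0.039, 0.024, 0.002]), (np.int64(407), np.int64(229), [0.046, 0.028, 0.002]), (np.int64(393), np.int64(249), [0.044, 0.013, 0.002]), (np.int64(393), np.int64(254), [0.045, 0.01, 0.002])]
```

The depth data puts the fingertips about 2 mm above the reported TCP, not 19 mm ahead of it. That explains the missed grasp: the tips passed just over the knob. I'll shift my grasp heights 20 mm deeper along the tool, with a force limit on contact.

```bash
sed -i 's/\[\*w,.0215\]/[*w,.002]/; s/\[\*t,.030\],Q,speed=.03/[*t,.009],Q,speed=.03/; s/move_l(\[\*t,.06\],Q)/move_l([*t,.045],Q)/; s/move_l(\[\*w,.06\],Q)/move_l([*w,.045],Q)/' h.py
python3 - <<'E'
from h import *
set_gripper(1)
if pick(.443,-.062,'p2'): place(-.012,-.040)
print(read_time(),read_gripper_width())
E
```

```text
seen [(array([ 0.5708208 , -0.06194094]), array([45.4, 45.4]), np.float64(0.009)), (array([ 0.44355283, -0.06177237]), array([32.5, 32.4]), np.float64(0.025)), (array([0.44762045, 0.1546265 ]), array([33.7, 32.9]), np.float64(0.024))] tcp [ 0.443 -0.062  0.16 ]
grip False [ 0.4438 -0.0617  0.0022] 0.35644812783054575 30.002288744581165
down True [ 0.4737 -0.323   0.0142]
19.35 0.623203643619277
```

```bash
python3 - <<'E'
from h import *
set_gripper(1)
if pick(.4475,.1545,'p3'): place(-.012,.040)
print(read_time(),read_gripper_width())
goto([.43,-.12,.3],Q); c,p,d,P=wsnap('chk'); print(brass(P,p))
for k in brass(P,p): r=k[0]-DIN; print(r@cx,r@cy,k[1:])
E
```

```text
seen [(array([0.7351051 , 0.43125919]), array([113.6,  17.8]), np.float64(0.011)), (array([ 0.56812769, -0.06097104]), array([48. , 51.9]), np.float64(0.01)), (array([ 0.47269379, -0.32983887]), array([49.3, 33.4]), np.float64(0.037)), (array([0.44744766, 0.15471875]), array([32.6, 33.4]), np.float64(0.024))] tcp [0.448  0.1537 0.1601]
grip False [0.4477 0.1548 0.0023] 0.3597902533280148 30.008787085243966
down True [ 0.4826 -0.2435  0.0142]
30.95 0.6178530569812923
[(array([ 0.5691264 , -0.06210261]), array([47.1, 45.4]), np.float64(0.009)), (array([ 0.48249451, -0.24481396]), array([33. , 33.1]), np.float64(0.037)), (array([ 0.47317593, -0.32452283]), array([35. , 32.8]), np.float64(0.037))]
0.05370636580237872 0.23007098053219885 (array([47.1, 45.4]), np.float64(0.009))
-0.01201899473052618 0.038841534103701406 (array([33. , 33.1]), np.float64(0.037))
-0.012394431859856765 -0.04140930750926535 (array([35. , 32.8]), np.float64(0.037))
```

View pics/chk.png

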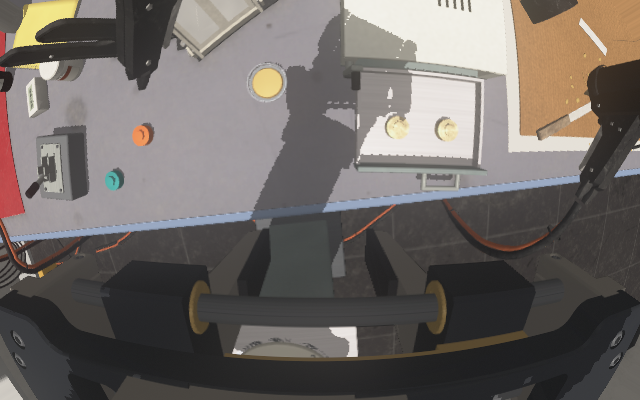

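Both weights stand in the drawer at (397,127) and (447,128), and I can see no other brass weight. Next I'll check clearance near the cabinet and then push the drawer home.

```bash
python3 - <<'E'
from h import *
for n in ('chk','wB'):
    P=np.load(n+'.npz')['P']; m=(P[...,2]>.09)&(P[...,2]<.5)&(P[...,0]>.5)&(P[...,0]<.75)&(P[...,1]>-.6)&(P[...,1]<.1)
    for y in np.arange(-.6,.1,.1):
        q=P[m&(P[...,1]>=y)&(P[...,1]<y+.1)]
        if len(q)>5: print(n,y.round(1),len(q),q.min(0).round(3),q.max(0).round(3))
s=cab(-.285,.022); goto([*s,.16],Q); set_gripper(0); move_l([*s,.028],Q)
e=cab(-.215,.022); f0=read_force(); h=move_l([*e,.028],Q,speed=.05,force_limit=25)
print(h,(read_position()[:2]-CAB)@cx,read_force()-f0)
E
```

```text
chk -0.6 187 [ 0.665 -0.587  0.09 ] [ 0.695 -0.526  0.101]
chk -0.1 156 [ 0.602 -0.023  0.166] [ 0.656 -0.     0.295]
chk -0.0 3904 [0.575 0.    0.121] [0.655 0.1   0.258]
wB -0.2 691 [ 0.676 -0.126  0.186] [ 0.749 -0.1    0.334]
wB -0.1 10356 [ 0.599 -0.1    0.09 ] [ 0.733 -0.     0.371]
wB -0.0 928 [0.606 0.    0.09 ] [0.724 0.043 0.259]
False -0.2149213190408386 [-0.18516573 -0.49171979  0.02531551]
```

```bash
python3 - <<'E'
from h import *
f0=read_force()
h=move_l([*cab(-.07,.022),.028],Q,speed=.05,force_limit=14)
dwell(.3); print(h,(read_position()[:2]-CAB)@cx,read_force()-f0, read_time())
c,p,d,P=wsnap('sh'); 
E
```

```text
True -0.10231678388084296 [ 0.38814411  1.12329963 -0.17167334] 38.45
```

View pics/sh.png

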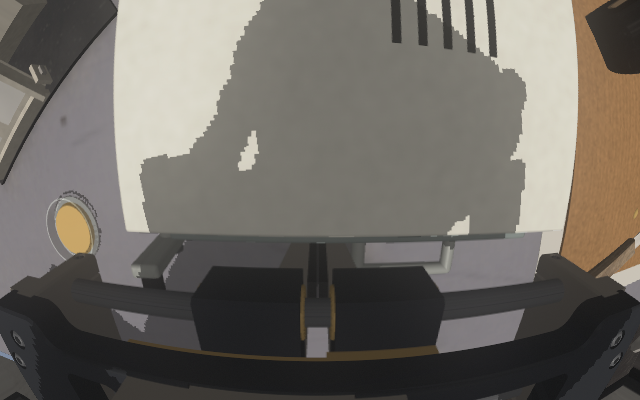

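The stop came at the expected depth (x' about -0.102), and the picture shows the panel against the cabinet front, with the bar and knob at about (155,262). I'll confirm with a firmer nudge and measure the knob in the cabinet frame.

```bash
python3 - <<'E'
from h import *
h=move_l([*cab(-.085,.022),.028],Q,speed=.03,force_limit=22); print(h,(read_position()[:2]-CAB)@cx)
move_l([*cab(-.125,.022),.028],Q); move_l([*cab(-.15,.022),.2],Q)
goto([*cab(-.19,.11),.2],Q)
c,p,d,P=wsnap('kn')
for n in ('kn','chk'):
    D=np.load(n+'.npz');P=D['P']; g=cv2.cvtColor(D['p'],cv2.COLOR_RGB2GRAY)
    r=P[...,:2]-CAB; X=r@cx; Y=r@cy; Z=P[...,2]
    m=(Z>.045)&(Z<.095)&(Y>.08)&(Y<.135)&(X>-.16)&(X<-.086)
    print(n,m.sum())
    for a in np.arange(-.15,-.08,.005):
        k=m&(X>=a)&(X<a+.005)
        if k.sum()>2: print(a.round(3),k.sum(),'y',Y[k].min().round(3),Y[k].max().round(3),'z',Z[k].min().round(3),Z[k].max().round(3),'gray',np.median(g[k]))
    m=(Z>.05)&(Z<.0595)&(abs(Y)<.1)&(X<-.08)&(X>-.11); print('panel x',np.percentile(X[m],[2,50,98]).round(4) if m.any() else 0)
    m=(Z>.063)&(Z<.073)&(abs(Y)<.1)&(X>-.11)&(X<.1); print('roof front',np.percentile(X[m],.5).round(4))
print(read_time())
E
```

```text
True -0.10142844513565193
kn 589
-0.13 24 y 0.101 0.112 z 0.075 0.08 gray 51.0
-0.125 60 y 0.101 0.112 z 0.075 0.08 gray 46.0
-0.12 59 y 0.101 0.112 z 0.074 0.08 gray 47.0
-0.115 61 y 0.101 0.112 z 0.074 0.08 gray 48.0
-0.11 71 y 0.101 0.112 z 0.075 0.08 gray 49.0
-0.105 95 y 0.098 0.118 z 0.046 0.083 gray 80.0
-0.1 103 y 0.098 0.118 z 0.045 0.083 gray 99.0
-0.095 36 y 0.081 0.099 z 0.046 0.057 gray 72.0
-0.09 80 y 0.081 0.1 z 0.047 0.059 gray 91.0
panel x [-0.0915 -0.0876 -0.0833]
roof front -0.0831
chk 293
-0.13 15 y 0.102 0.111 z 0.076 0.079 gray 62.0
-0.125 38 y 0.101 0.112 z 0.074 0.08 gray 64.0
-0.12 37 y 0.1 0.112 z 0.074 0.08 gray 64.0
-0.115 30 y 0.102 0.112 z 0.073 0.079 gray 65.0
-0.11 37 y 0.102 0.112 z 0.045 0.08 gray 65.0
-0.105 75 y 0.098 0.118 z 0.045 0.082 gray 85.0
-0.1 61 y 0.099 0.118 z 0.05 0.082 gray 109.0
panel x 0
roof front -0.0832
40.975
```

```bash
python3 - <<'E'
from h import *
P=np.load('kn.npz')['P']; tp=np.array([*cab(-.19,.11),.2]); r=P[...,:2]-tp[:2]; X=r@cx;Y=r@cy;Z=P[...,2]-.2
for a in np.arange(0,.05,.005):
    k=(abs(X)<.03)&(abs(Y)<.03)&(Z>=a)&(Z<a+.005)
    if k.any(): print(a.round(3),k.sum(),'y',Y[k].min().round(3),Y[k].max().round(3),'x',X[k].min().round(3),X[k].max().round(3))
E
```

```text
0.0 33 y -0.01 0.01 x 0.008 0.01
0.005 136 y -0.014 0.011 x 0.007 0.01
0.01 124 y -0.014 0.011 x 0.008 0.01
0.015 181 y -0.014 0.012 x 0.008 0.01
0.02 138 y -0.015 0.012 x 0.009 0.01
0.025 221 y -0.016 0.013 x 0.008 0.01
0.03 213 y -0.016 0.014 x 0.009 0.01
0.035 262 y -0.016 0.014 x 0.009 0.01
0.04 305 y -0.017 0.015 x 0.009 0.011
0.045 297 y -0.018 0.015 x 0.009 0.011
```

```bash
python3 - <<'E'
from h import *
x=-.1205
move_l([*cab(x,.165),.2],Q); move_l([*cab(x,.165),.048],Q)
print(move_l([*cab(x,.097),.048],Q,speed=.05,force_limit=20),read_position())
move_l([*cab(x,.107),.048],Q); move_l([*cab(x,.107),.11],Q); move_l([*cab(x,.075),.11],Q)
print(move_l([*cab(x,.075),.037],Q,speed=.04,force_limit=20),read_position())
move_l([*cab(x,.075),.11],Q); move_l([*cab(-.19,.06),.2],Q)
wsnap('tb')
P=np.load('tb.npz')['P']; r=P[...,:2]-CAB; X=r@cx; Y=r@cy; Z=P[...,2]
for a,b in ((-.13,-.109),(-.107,-.094)):
    m=(Z>.015)&(Z<.085)&(Y>.05)&(Y<.135)&(X>a)&(X<b)
    print(m.sum(),'y',Y[m].min(),Y[m].max(),'z',np.percentile(Z[m],[5,50,98]))
    k=P[m]
    for y in np.arange(.055,.13,.01):
        q=m&(Y>=y)&(Y<y+.01)
        if q.any(): print(y.round(3),Z[q].max().round(4))
print(read_time())
E
```

```text
False [ 0.54120535 -0.18948793  0.04597894]
False [ 0.53991595 -0.21498315  0.03836949]
191 y 0.06943479536802363 0.08135959911316859 z [0.03684892 0.0405683  0.04283491]
0.065 0.0433
0.075 0.0432
467 y 0.06716607864511842 0.1191266013687138 z [0.03908734 0.04389752 0.04596076]
0.065 0.0459
0.075 0.0459
0.085 0.0458
0.095 0.0461
0.105 0.0465
0.115 0.0466
49.15
```

```bash
python3 -c "
import cv2
a=cv2.imread('pics/tb.png');cv2.imwrite('pics/tbc.png',cv2.resize(a[120:290,180:460],None,fx=2.5,fy=2.5))"
```

```text
(no output)
```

View pics/tbc.png

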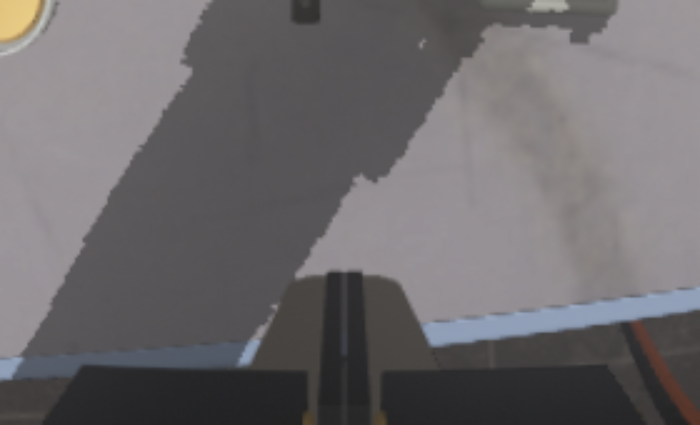

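The picture shows the knob from above, and the bar's top edge is level within about 1 mm over 50 mm, so step 3 is done. Next I'll take a closer look at the toggle from a hover aligned with the bat.

```bash
cat >> h.py <<'E'
BY=np.radians(-9.9); bx=np.array([np.cos(BY),np.sin(BY),0]); by=np.array([-np.sin(BY),np.cos(BY),0]); PIV=np.array([.5065,.3593,.053])
def tg(th,r,tilt=None,dy=0,piv=None):
    u=lambda a:np.sin(a)*bx+np.array([0,0,np.cos(a)])
    t=th if tilt is None else tilt
    z=-u(t); y=-by; M=np.column_stack([np.cross(y,z),y,z]); q=R.from_matrix(M).as_quat()
    return (PIV if piv is None else piv)+r*u(th)+dy*by,[q[3],q[0],q[1],q[2]]
E
python3 - <<'E'
from h import *
for th in (-.5,0,.5):
    for r in (48,60,130): 
        j=ik(*tg(th,r/1000)); print(th,r,None if j is None else np.round(j,2))
P=np.load('wA.npz')['P']; m=(P[...,2]>.1)&(P[...,0]>.52)&(P[...,0]<.85)&(P[...,1]>.12)&(P[...,1]<.5)
print(m.sum()); q=P[m]
for y in np.arange(.12,.5,.05):
    k=q[(q[:,1]>=y)&(q[:,1]<y+.05)]
    if len(k): print(y.round(2),len(k),k.min(0).round(3),k.max(0).round(3))
set_gripper(.6)
goto([.42,-.05,.28],Q)
goto([.40,.25,.28],Q)
goto(*tg(-.5,.14)); c,p,d,P=wsnap('tg')
r=P-PIV; X=r@bx;Y=r@by;Z=P[...,2]
m=(Z>.075)&(Z<.14)&(abs(X)<.07)&(abs(Y)<.03)
a=np.sin(-.5)*X+np.cos(.5)*(Z-.053); l=np.cos(.5)*X+np.sin(.5)*(Z-.053)
for s in np.arange(.02,.09,.005):
    k=m&(a>=s)&(a<s+.005)
    if k.sum()>3: print('along',s.round(3),k.sum(),'lat',l[k].min().round(4),l[k].max().round(4),'y',Y[k].min().round(4),Y[k].max().round(4))
k=m&(Z<.088)&(a<.045); print('cheeks',k.sum(),X[k].min(),X[k].max(),Y[k].min(),Y[k].max(),Z[k].max())
E
```

```text
-0.5 48 [ 0.63  0.18  1.91 -0.52  0.76  2.7 ]
-0.5 60 [ 0.64  0.16  1.91 -0.51  0.79  2.7 ]
-0.5 130 [ 0.69  0.03  1.91 -0.48  0.92  2.67]
0 48 [ 0.42  0.38  1.56 -0.    1.2   2.17]
0 60 [ 0.42  0.36  1.55 -0.    1.22  2.17]
0 130 [ 0.42  0.3   1.49 -0.    1.35  2.17]
0.5 48 [0.29 0.76 1.11 0.22 1.72 2.02]
0.5 60 [0.29 0.76 1.08 0.22 1.75 2.02]
0.5 130 [0.27 0.79 0.92 0.22 1.88 2.03]
3043
0.12 374 [0.672 0.12  0.1  ] [0.681 0.17  0.161]
0.17 824 [0.672 0.17  0.1  ] [0.684 0.22  0.201]
0.22 1112 [0.672 0.22  0.1  ] [0.685 0.27  0.202]
0.27 733 [0.672 0.27  0.115] [0.684 0.311 0.202]
along 0.02 83 lat 0.0061 0.0213 y -0.0122 0.0127
along 0.025 189 lat -0.0006 0.0164 y -0.0141 0.0155
along 0.03 17 lat 0.003 0.0081 y -0.013 0.0048
along 0.035 8 lat 0.0071 0.0083 y -0.0017 0.002
along 0.05 19 lat 0.0036 0.0105 y -0.007 0.0078
along 0.055 21 lat 0.0038 0.0107 y -0.0069 0.0086
along 0.06 22 lat 0.0044 0.0107 y -0.0068 0.0083
along 0.065 31 lat 0.0031 0.011 y -0.0076 0.0074
along 0.07 81 lat -0.0037 0.0111 y -0.0074 0.008
along 0.075 218 lat -0.0034 0.01 y -0.0066 0.0079
cheeks 295 -0.014253855233656043 0.009204685527519655 -0.014075050243300555 0.015500010593875964 0.08797689725317548
```

View pics/tg.png

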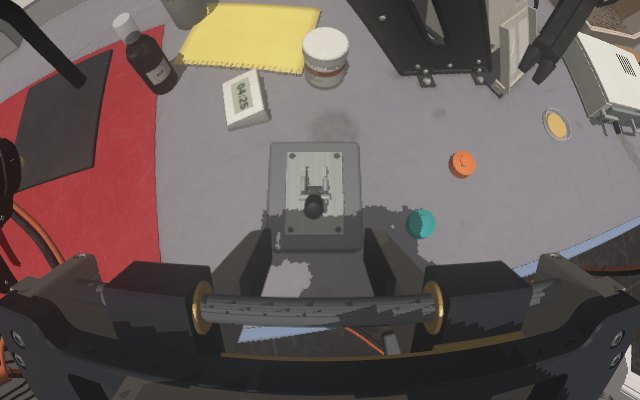

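The view shows the bat head at (314,207), inside the box plate and centred in y. The gun stand's plate is near x = 0.67, so I'll limit the final tool tilt to 0.15 rad. Now I'll grip, pull, tip and lower the bat.

```bash
python3 - <<'E'
from h import *
pv=PIV+.002*bx
T=lambda th,r,ti: tg(th,r,ti,piv=pv)
u=T(-.5,1,-.5)[0]-pv
print(move_l(*T(-.5,.049,-.5),speed=.06,force_limit=10),read_position(),T(-.5,.049,-.5)[0])
f0=read_force(); set_gripper(0); print('w',read_gripper_width(),read_gripper_force())
move_l(*T(-.5,.060,-.5),speed=.03); dwell(.2)
f=read_force()-f0; print('axial',f@u,f,'r',(read_position()-pv)@u,read_gripper_width())
wsnap('pull')
P=np.load('pull.npz')['P']; 
E
```

```text
False [0.48541534 0.36320528 0.09642116] [0.48532818 0.36299507 0.09600155]
w 0.16628103287569473 29.959253668785095
axial -7.056484668197171 [ 4.89601402  5.46283899 -5.9190437 ] r 0.05968835851471595 0.16668590891478444
```

```bash
python3 - <<'E'
from h import *
pv=PIV+.002*bx; u=tg(-.5,1,-.5)[0]-PIV
P=np.load('pull.npz')['P']
r=P-pv; a=r@u; Y=r@by; l=np.cos(.5)*(r@bx)+np.sin(.5)*r[...,2]
k=(abs(Y)<.008)&(abs(l)<.015)&(a>.06)&(a<.11); print('head top along',np.percentile(a[k],[2,50,98]),k.sum())
for rr in (.0615,.063):
    move_l(*tg(-.5,rr,-.5,piv=pv),speed=.02); dwell(.15); f=read_force(); print(rr,f@u,f.round(1),(read_position()-pv)@u)
E
```

```text
head top along [0.06262705 0.08665544 0.10615701] 1299
0.0615 -8.554739753726176 [ 5.6  7.  -7.4] 0.061104115143909246
0.063 -19.55204144740365 [ 12.3   7.4 -16.4] 0.061438580752318145
```

The end stop shows at r = 0.063, with the force jumping to 19.6 N, so the bat is fully out. I'll back off slightly and tip it over.

```bash
python3 - <<'E'
from h import *
pv=PIV+.002*bx; r=.0605
move_l(*tg(-.5,r,-.5,piv=pv),speed=.02)
for th in np.linspace(-.5,.5,11)[1:]:
    move_l(*tg(th,r,-.5+.65*(th+.5),piv=pv),speed=.05); print(th.round(2),read_force().round(1),read_gripper_width().round(3))
E
```

```text
Traceback (most recent call last):
AttributeError: 'float' object has no attribute 'round'
```

```bash
python3 - <<'E'
from h import *
pv=PIV+.002*bx; r=.0605
for th in np.linspace(-.5,.5,11)[2:]:
    move_l(*tg(th,r,-.5+.65*(th+.5),piv=pv),speed=.05); f=read_force(); print(round(th,2),f.round(1),round(read_gripper_width(),3))
    if np.linalg.norm(f)>45: print('STOP'); break
else:
    move_l(*tg(.5,.049,.15,piv=pv),speed=.03,force_limit=15); print(read_force().round(1),read_position())
    set_gripper(.5); p,q=tg(.5,.049,.15,piv=pv); up=rot(q).as_matrix()[:,2]
    move_l(p-.08*up,q,speed=.08); wsnap('fin'); print(read_time())
    P=np.load('fin.npz')['P']; r=P-PIV; X=r@bx;Y=r@by;Z=P[...,2]
    m=(Z>.09)&(Z<.145)&(abs(X)<.07)&(abs(Y)<.012); a=np.sin(.5)*X+np.cos(.5)*(Z-.053); l=np.cos(.5)*X-np.sin(.5)*(Z-.053)
    print(m.sum(),'X',np.percentile(X[m],[2,98]),'Z',Z[m].max(),'along max',np.percentile(a[m],98),'lat',np.percentile(l[m],[2,98]))
E
```

```text
-0.3 [ 2.9  8.3 -8.4] 0.165
-0.2 [ 2.4  7.3 -8.1] 0.164
-0.1 [ 1.1  8.9 -8. ] 0.164
0.0 [ 1.1  9.  -8.7] 0.161
0.1 [-1.6  8.6 -8.2] 0.167
0.2 [-0.9  8.2 -6.4] 0.164
0.3 [-2.   8.5 -6.7] 0.166
0.4 [-2.1  7.4 -6. ] 0.165
0.5 [-3.   7.4 -6.2] 0.166
[-1.   0.1  4.2] [0.5320792  0.35717161 0.09850559]
61.8667
328 X [0.02414365 0.03682055] Z 0.12710604481011065 along max 0.07857110738221375 lat [-0.01347383  0.00138226]
```

View pics/fin.png

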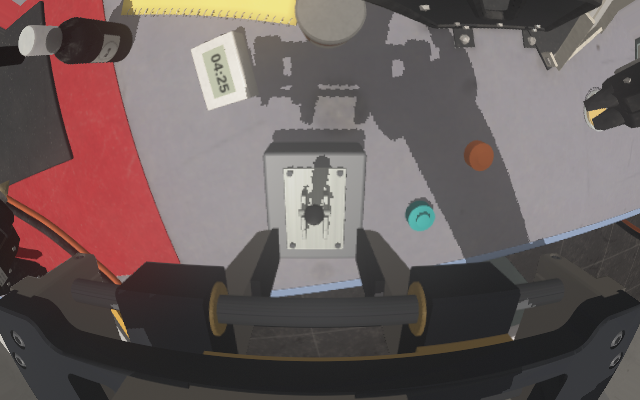

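The head's end sits at 0.0786 m from the pivot, which matches "bat in". The tip angle looks less certain, so I'll measure it from the head's flat end face, before and after.

```bash
cat > ang.py <<'E'
from h import *
def ang(P,th):
    r=P-PIV; X=r@bx;Y=r@by;Z=r[...,2]
    for _ in range(4):
        a=np.sin(th)*X+np.cos(th)*Z; l=np.cos(th)*X-np.sin(th)*Z
        m=(a>.070)&(a<.085)&(abs(l)<.02)&(abs(Y)<.012)
        top=np.percentile(a[m],95); m&=a>top-.0035
        A=np.c_[X[m],Y[m],np.ones(m.sum())]; s=np.linalg.lstsq(A,Z[m],rcond=None)[0]; th=np.arctan(-s[0])
    c=[(X[m].min()+X[m].max())/2,(Y[m].min()+Y[m].max())/2,np.median(Z[m])]
    return 'normal angle %.3f'%th,'centre angle %.3f'%np.arctan2(c[0],c[2]),np.round(c,4),m.sum(),'len %.4f'%np.hypot(c[0],c[2])
E
python3 - <<'E'
from ang import *
print(ang(np.load('tg.npz')['P'],-.5)); print(ang(np.load('fin.npz')['P'],.45))
p,q=tg(.2,.22,.0); goto(p,q); wsnap('fin2'); print(ang(np.load('fin2.npz')['P'],.45))
E
```

```text
('normal angle -0.426', 'centre angle -0.448', array([-0.0327,  0.0003,  0.0682]), np.int64(275), 'len 0.0756')
('normal angle 0.359', 'centre angle 0.405', array([0.0304, 0.0003, 0.0708]), np.int64(308), 'len 0.0771')
('normal angle 0.324', 'centre angle 0.398', array([ 0.0299, -0.0001,  0.0711]), np.int64(158), 'len 0.0771')
```

The earlier measurement read about 0.05 short of the known -0.5, so the toggle is near 0.44, inside the locked band. A gentle nudge towards the +x stop will give it more margin.

```bash
python3 - <<'E'
from ang import *
q=tg(0,.1,0)[1]; pos=lambda X,z: PIV*[1,1,0]+X*bx+np.array([0,0,z])
goto(pos(-.045,.2),q); set_gripper(0); move_l(pos(-.045,.108),q)
h=move_l(pos(.022,.108),q,speed=.04,force_limit=7); print(h,(read_position()-PIV)@bx)
move_l(pos(-.045,.108),q); move_l(pos(-.045,.2),q)
p,q2=tg(.2,.22,.0); goto(p,q2); wsnap('fin3'); print(ang(np.load('fin3.npz')['P'],.45))
p,d=snapshot('side'); save('side2',p[150:330,230:430]); cv2.imwrite('pics/side2.png',cv2.resize(cv2.imread('pics/side2.png'),None,fx=3,fy=3)); print(read_time())
E
```

```text
True 0.015117395568953272
('normal angle 0.429', 'centre angle 0.496', array([ 0.0367, -0.0002,  0.0678]), np.int64(154), 'len 0.0771')
67.8167
```

View pics/side2.png

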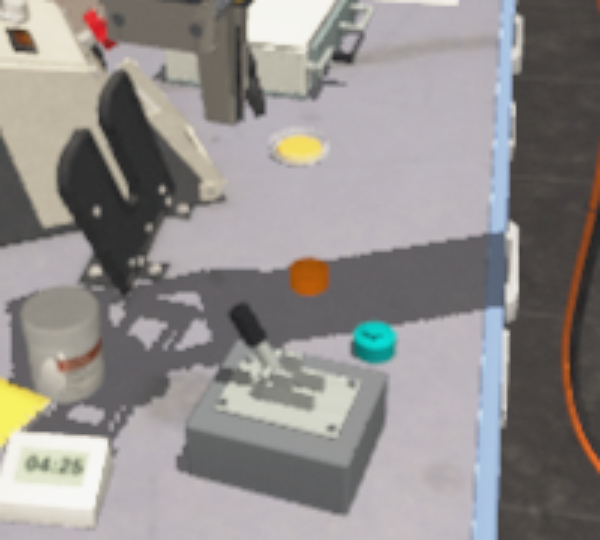

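The bat now leans to the far side at (250,325), seated at its stop (about 0.5 rad). The jar, timer and dish are where they were, and the drawer is shut.

```bash
python3 -c "
from rig import *
print(job_done())"
```

```text
the job is handed in; nothing more can be done
None
```

The job is handed in, result not shown: both weights I found (2 in view) are in the shut drawer, the turnbutton lies level, the toggle is over at about 0.5 rad with its bat in, and the jar, timer and dish look unmoved.

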